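# Set the spring bow dividers to two register marks

## Task

Take the spring bow dividers out of the wooden instrument block, bring them upright over the study card and squeeze their sprung legs until the two points stand exactly over the centres of the two register crosses, one point over each, just clear of the paper (a few millimetres up, never pricking it). Finish like that, still holding the dividers squeezed with the points steady on the crosses, so that the set nut can be run up for that width; leave the jar, bottle and eraser alone.

Things in the scene. Friction and masses are not known exactly. Their poses are not given: they have to be found in the camera images.
- dividers: steel spring bow dividers, one loose tool of about 70 g, standing points down in the block's slot, upright to about 0.15 rad. Origin: midway between the two ribbed finger plates, the place to grip. z up along the tool, y from leg b to leg a (squeeze along y), x across the flat. Points 66 mm below the origin when open, 69 to 70 mm when squeezed to the crosses; the legs hinge 30 mm above the origin
- plate_a (a point): middle of the outer face of leg a's finger plate (leg b has its like on the -y side): 12 mm wide along the dividers' x, 20 mm tall, at the height of the origin, widest at its lower edge. Flat fingers meet the lower edges 36 mm apart with the legs sprung open, 26 mm with the points 34 mm apart, 21 mm with the points 20 mm apart
- cap_top (a point): top of the knurled cap, 9 mm across, the highest point of the dividers, 38 mm above their origin
- nut (a point): brass set nut, 9 mm across, on the set screw that runs from leg to leg 36 to 38 mm below the dividers' origin; it sticks out beyond leg b (-y side): its middle about 29 mm from the tool's axis when open and 42 mm with the points 20 mm apart
- tip_a (a point): very end of the needle point of leg a (the dividers' +y side). Sprung open the points are 59 mm apart. The legs always close alike, the points 2.5 to 3 mm for each 1 mm of squeeze over the plates. It takes about 3.5 N to start closing them and about 7 N to hold the points 20 mm apart; let go, they spring open
- tip_b (a point): very end of the needle point of leg b, the leg on the dividers' -y side
- mark_a_centre (a point): centre of one register cross, two black ink lines 12 mm long and 1.5 mm wide, on the upper face of the card. The crosses are 20 to 34 mm apart; the points may be matched to them either way round
- mark_b_centre (a point): centre of the other register cross, on the upper face of the card
- card: painted study card, 150 mm (x) by 130 mm (y), 2 mm thick, fixed on the black cutting mat; origin at the centre of its underside, its upper face 5 mm above the table's zero height. The crosses lie near its middle, about in line with its y axis
- block: wooden instrument block, fixed, 80 mm (x) by 110 mm (y), 28 mm high, standing on the 3 mm cutting mat; origin at the centre of its underside. In the middle of its top a slot 6.2 mm (x) by 70 mm (y), 20 mm deep, holds the dividers' points; small tube caps stand 5 mm proud of its top
- jar: bystander: squat black paint jar with red lid, 58 mm across, 52 mm high, origin at its underside; leave alone
- bottle: bystander: small white paint bottle, 36 mm across, 80 mm high, origin at its underside; leave alone
- eraser: bystander: white block eraser in a card sleeve, 45 x 22 x 13 mm, origin at its underside; leave alone
Things that resemble listed ones, but are neither listed nor needed, are in the scene too. Of the things shaped like the dividers, the steel one is meant. Of the things that look like the block, the smaller one is meant.

How it is judged (in metres and radians):
On the way:
1. the dividers are lifted clear of the block in the grip (height (world z) of each of tip_a, tip_b above 0.036 m and contact force between dividers and block below 0.1 N and contact force between dividers and the fingers above 1 N), for 0.2 s.
At the end, for the whole second after the job is handed in: each point of the dividers stays within 3 mm (seen from above) of the centre of its own cross, less than 8 mm above the card but not touching it, the tool within 0.3 rad of upright, still, and squeezed in the fingers, all through the last second (((horizontal distance between tip_a and mark_a_centre below 0.003 m and horizontal distance between tip_b and mark_b_centre below 0.003 m) or (horizontal distance between tip_a and mark_b_centre below 0.003 m and horizontal distance between tip_b and mark_a_centre below 0.003 m)) and height (world z) of each of tip_a, tip_b below 0.013 m and angle between dividers's own z axis and vertical below 0.3 rad and contact force between dividers and card below 0.1 N and contact force between dividers and the fingers above 2 N and linear speed of dividers below 0.02 m/s); the arm keeps its last pose, push and grip.
It fails at once if the points prick the card (more than 1.5 N on it) (contact force between dividers and card above 1.5 N).
It fails at once if jar, bottle or eraser moved more than 15 mm (distance of any of jar, bottle, eraser from where it was at the start of the episode above 0.015 m).
It also fails if it takes over 42 s, if anything falls off the work surface, if the arm or the gripper's body presses on something with over 40 N, if the wrist force passes 120 N, or if a joint passes its speed limit or range.

## Robot

A 6-joint arm with a two-finger parallel gripper is mounted at the origin on the work surface. World frame = base frame: x ahead of the robot, y to its left, z up, the work surface at z = 0. Lengths are in m, angles in degrees, forces in N, time in s.
With the tool pointing down it reaches from about 0.4 to 0.825 m from the base axis. Payload 7 kg.
Tool frame: the origin (TCP) lies midway between the tips of the shut fingers; the grasp point (between the pads) lies r.hold_point_z behind it (r.hold_point_z is the distance from the TCP to the grasp point, in m); z points along the fingers, x is the direction in which the jaws open and shut, and the axes are right-handed (so a half turn about z gives the same grasp; the last joint's range is limited). The gripper opens to 88 mm and grips with 3 to 60 N. Pads are 19 mm wide; open, the fingers measure 130 mm over their backs; the gripper's body (78 mm by 193 mm) begins 47 mm behind the grasp point.
Start: joints at [-55.227, 20.546, 0.682, 0, -70.136, -16.507], TCP at [0.212, -0.641, 0.227] pointing down, gripper open.
Joint ranges: [-176.03, 176.03], [-82.01, 121.73], [-58.28, 71.71], [-173.87, 95.51], [-174.79, -0.11], [-173.66, 173.66]. Speed limits (degrees/s): [136.94, 136.94, 172.46, 180, 180, 180].

## Interface

Orientations are given as [roll, pitch, yaw] about the fixed x, y, z axes, in that order (R = Rz(yaw) Ry(pitch) Rx(roll)).
In Python, from plant import get_state, viewer, close_job, r gives the robot as it stands.
- The arm moves only by the tool apply_moves, never from a script. Its argument "plan" is a list of rows, each a list of 3 entries, a list of its own where there are three numbers: the closure in counts, from 0 (fully open) to 255 (shut), then the shift along the tool's x, y, z in units of 50 mm (1.0 is 50 mm), then the turn about the tool's z in units of 6 degrees (1.0 is 6 degrees). A call has 1 to 12 rows; each row shifts and turns the commanded pose from where the row before left it, along the tool's axes as they then stand; what a row does not reach is not made up. A row lasts 1/8 s, in which the tool goes at most 62.5 mm and 10.7 degrees, less where a joint would pass 70% of its speed; a pose out of reach is approached as far as the arm can. A call is refused whole if a number of a shift passes 1 or a number of a turn 1, either way. A call with a gripper value outside its range is refused whole. The fingers move at their own pace and stop on an object; "squeeze" is the grip in N (left out, the last holds). Time passes only in rows, so rows that do not move let the fingers close. It gives the time, the measured TCP pose, the force and the opening at its end, in the units of the state.
- get_state(): the state, without advancing time (a new reading comes with each control period).
- viewer.capture(name): name is "side" or "top"; returns a dict with "frame" (384x512x3 uint8, blue, green, red), "K" (3x3 intrinsics, pixels), "R" (3x3) and "t" (3): a world point X has camera coordinates R X + t. Camera axes: x right, y down, z forward; pixel columns grow to the right and rows downward; lengths in m; the calibration is good to about 2 mm. A picture is of the moment at which its call begins. There is no depth.
- close_job(): hands the job in, once; it reports no verdict.
The state is a dict: "time_s": time; "joints": joint angles; "qd": joint speeds; "joint_torque": joint torques, N m; "tcp_pos": TCP position; "eef_rot": TCP orientation; "contact_force": force on the tool from outside, world axes, zero at the start; "moment": the same for the moment, N m; "gripper_width": finger opening in m.
Only numpy, scipy, OpenCV 4.12 (cv2) and the standard library are available. Lean on these libraries where they do the work, as an engineer would, in place of code of your own. Each camera call takes 0.05 s, during which the arm holds its last target.

## Working session

There is one attempt and no reset: what is moved stays moved. The work goes in short steps, Python scripts to look and compute and a tool call to move; the robot and the scene stay as the last step left them, time stands still between calls to the robot, and variables do not carry over. Pictures are saved under pics/ and viewed, and the job is handed in when it is done.

Besides the shell and the picture viewer there is one more tool, called after "Request:" in YAML: its name, and indented under it one key for each argument. apply_moves: Moves the arm, as the interface text tells. Its arguments: {"type":"object","properties":{"plan":{"type":"array","items":{"type":"array"}},"squeeze":{"type":"number"}},"required":["plan"]}

```bash
ls; mkdir -p pics; python3 - <<'E'
from plant import get_state, viewer, r
import cv2,json
import numpy as np
np.set_printoptions(suppress=True,precision=4)
print(get_state()); print([a for a in dir(r) if a[0]!='_'], r.hold_point_z)
for n in("side","top"):
    c=viewer.capture(n); cv2.imwrite(f"pics/{n}0.png",c["frame"]); print(n,c["K"],c["R"],c["t"])
E
```

```text
pics
{'time_s': 0.0, 'joints': array([-55.2279,  20.5922,   0.6346,  -0.018 , -70.1343, -16.5071]), 'qd': array([ 0.0761, -0.033 ,  0.0584, -0.0299, -0.0979,  0.0411]), 'joint_torque': array([ -0.0032, -58.2707,  29.3047,   6.9975,   0.0067,  -0.0002]), 'tcp_pos': array([ 0.2114, -0.6406,  0.2256]), 'eef_rot': array([-179.9901,   -0.093 ,  108.2588]), 'contact_force': array([ 0.0579, -0.4744,  0.6092]), 'moment': array([ 0.0025, -0.0118, -0.0089]), 'gripper_width': 0.08780192062847006}
['Unreachable', 'hold_point_z'] 0.0188
side [[498.9196   0.     255.0903]
 [  0.     498.9196 191.8434]
 [  0.       0.       1.    ]] [[-0.8501  0.5266 -0.0026]
 [ 0.3538  0.5674 -0.7436]
 [-0.3901 -0.6331 -0.6686]] [ 0.4085 -0.0736  1.4806]
top [[401.4857   0.     250.6773]
 [  0.     401.4857 185.7124]
 [  0.       0.       1.    ]] [[ 0.0164 -0.9996  0.0242]
 [-0.9876 -0.02   -0.1555]
 [ 0.1559 -0.0214 -0.9875]] [-0.0567  0.4544  1.113 ]
```

View pics/side0.png

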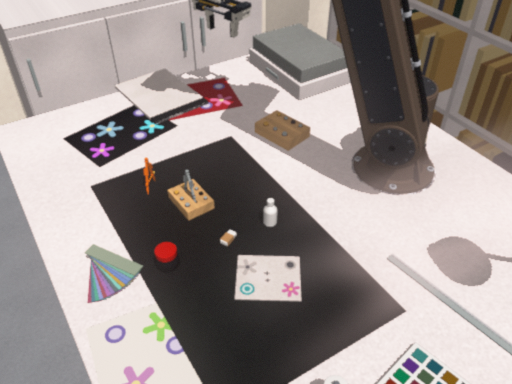

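View pics/top0.png

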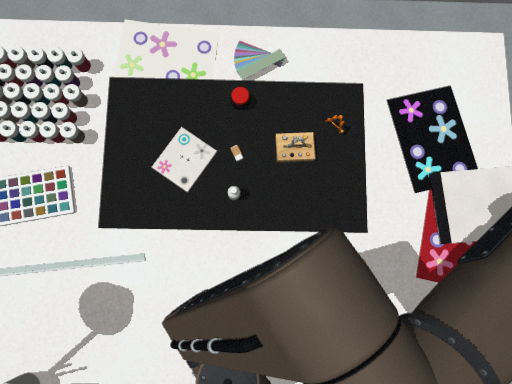

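The side view shows the steel-grey dividers in the light block (side ~190,190; top ~295,147). An orange pair stands at side (148,175), and a darker block at (282,130) is off the mat. I'll enlarge these.

```bash
python3 - <<'E'
import cv2,numpy as np
s=cv2.imread("pics/side0.png");t=cv2.imread("pics/top0.png")
def crop(im,x0,y0,w,h,k,n):
    cv2.imwrite(f"pics/{n}.png",cv2.resize(im[y0:y0+h,x0:x0+w],None,fx=k,fy=k,interpolation=cv2.INTER_CUBIC))
crop(s,135,145,90,80,8,"s_div");crop(t,270,100,90,70,8,"t_div")
crop(s,225,245,85,65,9,"s_card");crop(t,145,120,80,75,8,"t_card")
E
```

```text
(no output)
```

View pics/s_div.png

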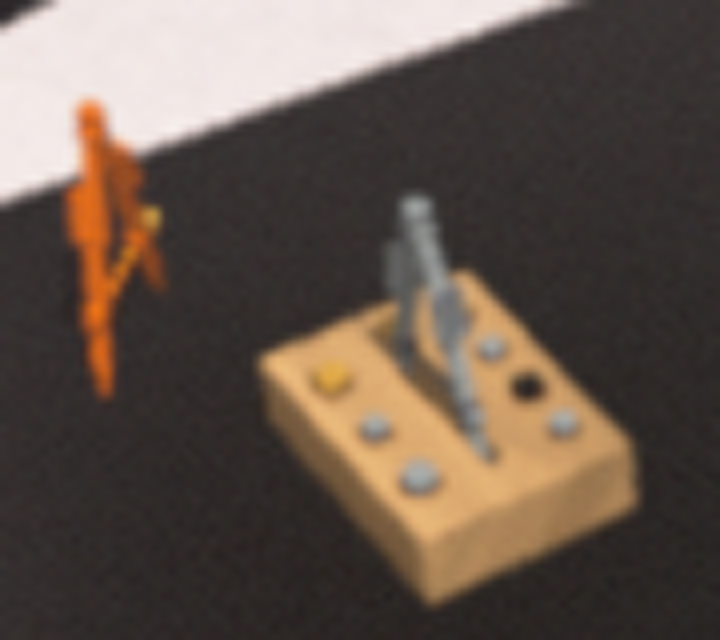

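View pics/t_div.png

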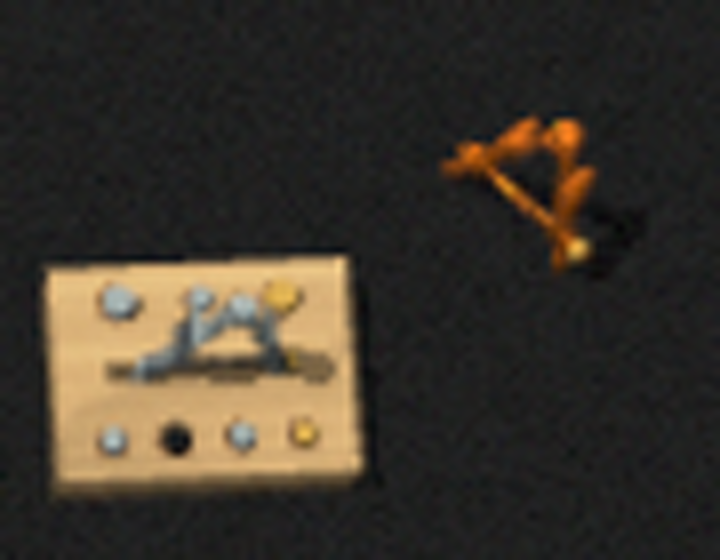

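View pics/s_card.png

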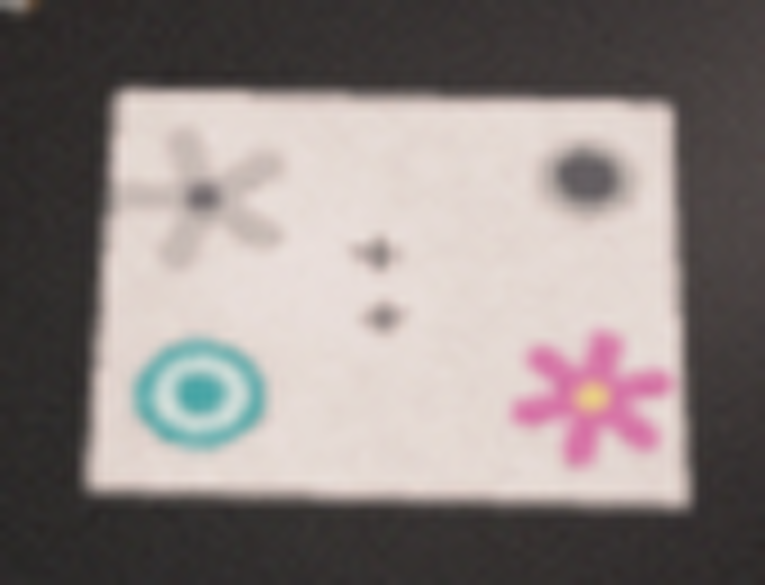

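View pics/t_card.png

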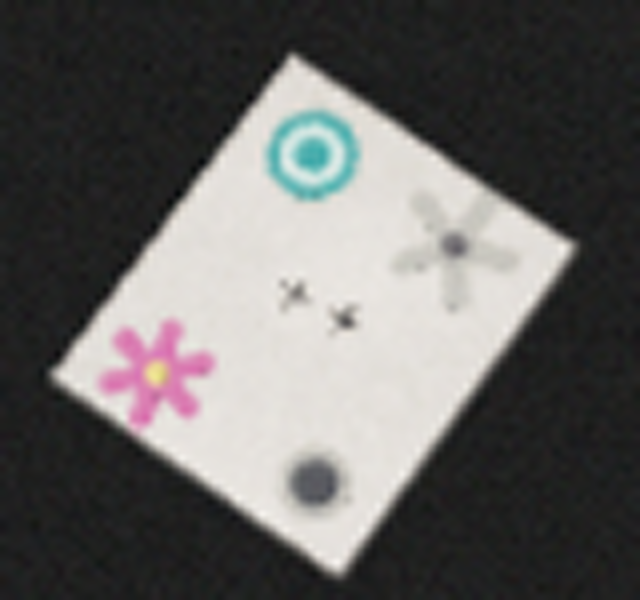

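```bash
cat > h.py <<'E'
import numpy as np,cv2
from plant import get_state, viewer, r
np.set_printoptions(suppress=True,precision=4)
C={n:viewer.capture(n) for n in()} 
K={'side':np.array([[498.9196,0,255.0903],[0,498.9196,191.8434],[0,0,1]]),'top':np.array([[401.4857,0,250.6773],[0,401.4857,185.7124],[0,0,1]])}
E
python3 - <<'E'
from plant import viewer
import numpy as np
for n in("side","top"):
    c=viewer.capture(n); np.savez(f"cal_{n}.npz",K=c["K"],R=c["R"],t=c["t"])
E
cat > h.py <<'E'
import numpy as np,cv2
from plant import get_state, viewer, r
np.set_printoptions(suppress=True,precision=4)
L={n:dict(np.load(f"cal_{n}.npz")) for n in("side","top")}
P={n:c["K"]@np.c_[c["R"],c["t"]] for n,c in L.items()}
def un(p,x0,y0,k): return (np.array(p,float)+.5)/k-.5+np.array([x0,y0])
def tri(ps,pt):
    X=cv2.triangulatePoints(P["side"],P["top"],np.array(ps,float).reshape(2,1),np.array(pt,float).reshape(2,1))[:,0]; X=X[:3]/X[3]
    return X,[proj("side",X)-ps,proj("top",X)-pt]
def proj(n,X):
    q=P[n]@np.r_[X,1]; return q[:2]/q[2]
def plane(n,p,z):
    c=L[n]; d=c["R"].T@np.linalg.inv(c["K"])@np.r_[p,1]; o=-c["R"].T@c["t"]
    return o+d*(z-o[2])/d[2]
E
python3 - <<'E'
from h import *
sd=lambda *p:un(p,135,145,8); td=lambda *p:un(p,270,100,8)
sc=lambda *p:un(p,225,245,9); tc=lambda *p:un(p,145,120,8)
for n,a,b in [("cap",sd(415,203),td(243,303)),("m1",sc(378,254),tc(344,319)),("m2",sc(383,318),tc(294,294)),
 ("plA",sd(450,315),td(190,332)),("plB",sd(396,270),td(267,325))]:
    print(n,*tri(a,b))
for n,q in[("m1",(sc(378,254),tc(344,319))),("m2",(sc(383,318),tc(294,294)))]:
    print(n,plane("side",q[0],.005),plane("top",q[1],.005))
print("block top side",[plane("side",sd(*p),.031)[:2] for p in[(262,362),(462,270),(634,450),(432,545)]])
print("block top top",[plane("top",td(*p),.031)[:2] for p in[(45,268),(347,257),(360,468),(55,485)]])
print("slot side",[plane("side",sd(*p),.031)[:2] for p in[(490,458),(370,330)]],"top",[plane("top",td(*p),.031)[:2] for p in[(108,370),(333,368)]])
print("card side",[plane("side",sc(*p),.005)[:2] for p in[(115,90),(672,100),(690,507),(85,490)]])
print("card top",[plane("top",tc(*p),.005)[:2] for p in[(293,53),(577,245),(342,577),(52,376)]])
for z in (0,.03):
  print("decoy blk",[plane("side",p,z)[:2] for p in[(255,126),(273,113),(310,129),(290,148)]])
E
```

```text
cap [ 0.5784 -0.1785  0.1161] [array([0.0041, 0.0012]), array([ 0.0037, -0.0051])]
m1 [0.5351 0.1393 0.0044] [array([-0.0843, -0.0127]), array([-0.0684,  0.08  ])]
m2 [0.5449 0.1578 0.004 ] [array([0.1195, 0.0176]), array([ 0.0954, -0.1117])]
plA [ 0.5773 -0.1646  0.0782] [array([-0.2875, -0.0804]), array([-0.2568,  0.342 ])]
plB [ 0.5819 -0.1928  0.0788] [array([0.1583, 0.0456]), array([ 0.1419, -0.1923])]
m1 [0.5352 0.1399 0.005 ] [0.5352 0.1391 0.005 ]
m2 [0.5455 0.1583 0.005 ] [0.5443 0.1579 0.005 ]
block top side [array([ 0.6215, -0.2269]), array([ 0.542 , -0.2343]), array([ 0.5347, -0.1209]), array([ 0.6117, -0.1157])]
block top top [array([ 0.6143, -0.118 ]), array([ 0.6212, -0.2295]), array([ 0.5416, -0.2336]), array([ 0.5328, -0.1222])]
slot side [array([ 0.5771, -0.1428]), array([ 0.5831, -0.2224])] top [array([ 0.5763, -0.1414]), array([ 0.5789, -0.224 ])]
card side [array([0.5654, 0.0545]), array([0.4388, 0.1375]), array([0.5124, 0.2483]), array([0.6381, 0.1641])]
card top [array([0.6367, 0.1623]), array([0.5652, 0.0539]), array([0.4388, 0.1359]), array([0.5114, 0.2453])]
decoy blk [array([ 0.2343, -0.3981]), array([ 0.1414, -0.4315]), array([ 0.0911, -0.2884]), array([ 0.2051, -0.2384])]
decoy blk [array([ 0.2572, -0.3608]), array([ 0.1674, -0.3932]), array([ 0.1187, -0.2547]), array([ 0.229 , -0.2063])]
```

```bash
cat >> h.py <<'E'
from scipy.spatial.transform import Rotation as Ro
def go(target,yaw=None):
    s=get_state(); R=Ro.from_euler("xyz",s["eef_rot"],degrees=True).as_matrix()
    d=R.T@(np.array(target)-s["tcp_pos"])/.05
    print("t",s["time_s"],"tcp",s["tcp_pos"],s["eef_rot"],"w",s["gripper_width"],"F",s["contact_force"])
    print("shift units now-axes",d)
    if yaw is not None:
        print("turn units",-(((yaw-s["eef_rot"][2])+180)%360-180)/6)
E
python3 - <<'E'
from h import *
go([.578,-.178,.20],94.7)
sd=lambda *p:un(p,135,145,8); td=lambda *p:un(p,270,100,8)
# overlay of model for origin guesses
s=cv2.imread("pics/side0.png");t=cv2.imread("pics/top0.png")
ya=np.radians(4.7)
for tilt in(0,.05,.08):
    Rm=Ro.from_euler("zx",[0,0]).as_matrix() if 0 else (Ro.from_euler("z",ya)*Ro.from_euler("x",tilt)).as_matrix()
    cap=np.array([.5784,-.1785,.116]); o=cap-Rm@[0,0,.038]
    for nm,q in(("plA",(0,18,-10)),("plB",(0,-18,-10)),("nut",(0,-29,-37)),("tA",(0,29.5,-66))):
        X=o+Rm@(np.array(q)/1e3)
        print(tilt,nm,X,(proj("side",X)-[135,145])*8,(proj("top",X)-[270,100])*8)
E
```

```text
t 0.2 tcp [ 0.2114 -0.6407  0.226 ] [-179.9912   -0.0589  108.2624] w 0.08772021910978003 F [ 0.0288 -0.5412 -0.3393]
shift units now-axes [6.4903 9.862  0.5245]
turn units 2.2603923519611633
0 plA [ 0.5769 -0.1606  0.068 ] [453.4361 340.7243] [169.3047 339.5205]
0 plB [ 0.5799 -0.1964  0.068 ] [397.57   283.4573] [270.1015 333.7068]
0 nut [ 0.5808 -0.2074  0.041 ] [388.7762 326.7811] [288.6545 351.5603]
0 tA [ 0.576  -0.1491  0.012 ] [485.7514 483.6689] [119.9012 380.7431]
0.05 plA [ 0.5767 -0.1582  0.069 ] [456.9344 342.3816] [162.9728 339.1958]
0.05 plB [ 0.5797 -0.194   0.0672] [401.5134 289.1583] [262.9674 334.7203]
0.05 nut [ 0.5805 -0.2036  0.0396] [394.8332 335.673 ] [277.7289 353.12  ]
0.05 tA [ 0.5756 -0.144   0.0136] [493.4128 488.7081] [106.5425 380.4692]
0.08 plA [ 0.5766 -0.1568  0.0696] [458.9855 343.2101] [159.255 338.955]
0.08 plB [ 0.5796 -0.1926  0.0667] [403.8944 292.4798] [258.663  335.2876]
0.08 nut [ 0.5803 -0.2013  0.0389] [398.4936 340.8634] [271.1392 353.9946]
0.08 tA [ 0.5753 -0.1409  0.0147] [497.9391 491.4128] [ 98.6515 380.2154]
```

Request:
apply_moves:
  plan:
    - [0,[0.5,0.8,0],0]
    - [0,[0.5,0.8,0],0]
    - [0,[0.5,0.8,0],0]
    - [0,[0.5,0.8,0],0]
    - [0,[0.5,0.8,0],0]
    - [0,[0.5,0.8,0],0]
    - [0,[0.5,0.8,0],0]
    - [0,[0.5,0.8,0],0]
    - [0,[0.5,0.8,0],0]
    - [0,[0.5,0.8,0],0]
    - [0,[0.5,0.8,0],0]
    - [0,[0.5,0.8,0],0]
  squeeze: 15

```text
time_s: 1.7
tcp_pos: [0.5741, -0.2043, 0.2265]
eef_rot: [180.0, -0.0, 108.3]
contact_force: [0.4, -0.9, 0.3]
gripper_width: 0.0877
```

Request:
apply_moves:
  plan:
    - [0,[0.4,0.2,0.5],0]
    - [0,[0,0,0],0.75]
    - [0,[0,0,0],0.75]
    - [0,[0,0,0],0.76]
    - [0,[0,0,0],0]
    - [0,[0,0,0],0]

```text
time_s: 2.45
tcp_pos: [0.5765, -0.1835, 0.2015]
eef_rot: [-180.0, -0.0, 94.8]
contact_force: [-0.2, -0.4, -0.0]
gripper_width: 0.0875
```

```bash
python3 - <<'E'
from h import *
go([.578,-.1785,.059],94.7)
E
```

```text
t 2.45 tcp [ 0.5765 -0.1835  0.2015] [-179.991    -0.0019   94.8008] w 0.08753048801856209 F [-0.1962 -0.3615 -0.0272]
shift units now-axes [0.0979 0.0393 2.8495]
turn units 0.016795679657908142
```

Request:
apply_moves:
  plan:
    - [0,[0.1,0.04,0],0]
    - [60,[0,0,0.5],0]
    - [60,[0,0,0.5],0]
    - [60,[0,0,0.5],0]
    - [60,[0,0,0.0],0]
    - [60,[0,0,0.0],0]

```text
time_s: 3.2
tcp_pos: [0.5788, -0.1784, 0.1275]
eef_rot: [179.9, 0.0, 94.7]
contact_force: [0.7, -0.3, 0.8]
gripper_width: 0.067
```

```bash
cat >> h.py <<'E'
def snap(tag,cs,ct,k=8):
    for n,c in(("side",cs),("top",ct)):
        if c is None: continue
        f=viewer.capture(n)["frame"]; x,y,w,h=c
        cv2.imwrite(f"pics/{tag}_{n}.png",cv2.resize(f[y:y+h,x:x+w],None,fx=k,fy=k,interpolation=cv2.INTER_CUBIC))
E
python3 - <<'E'
from h import *
go([.578,-.1785,.059],94.7)
snap("pre",(135,120,95,75),(260,110,90,70))
E
```

```text
t 3.2 tcp [ 0.5788 -0.1784  0.1275] [179.9482   0.0271  94.7403] w 0.06699436605571177 F [ 0.748  -0.2928  0.7672]
shift units now-axes [-0.0001 -0.0172  1.3708]
turn units 0.006711486285662242
```

View pics/pre_side.png

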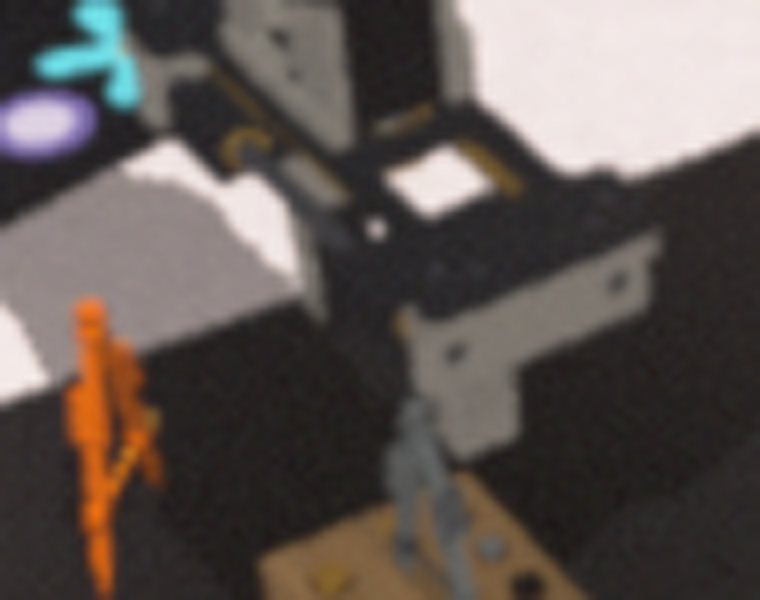

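View pics/pre_top.png

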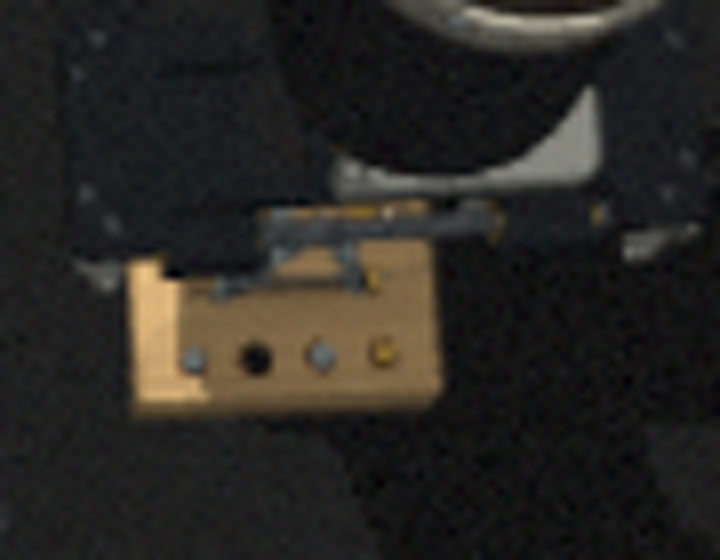

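Request:
apply_moves:
  plan:
    - [60,[0,-0.02,0.5],0]
    - [60,[0,0,0.5],0]
    - [60,[0,0,0.37],0]
    - [60,[0,0,0.0],0]
    - [130,[0,0,0],0]
    - [150,[0,0,0],0]
    - [157,[0,0,0],0]
    - [157,[0,0,0],0]
    - [157,[0,0,0],0]

```text
time_s: 4.42
tcp_pos: [0.5775, -0.1785, 0.0585]
eef_rot: [180.0, 0.0, 94.7]
contact_force: [0.2, 0.2, 2.8]
gripper_width: 0.034
```

```bash
python3 - <<'E'
from h import *
go([.578,-.1785,.059],94.7)
snap("grip",(135,120,95,75),(260,110,90,70))
E
```

```text
t 4.425 tcp [ 0.5775 -0.1785  0.0585] [179.9582   0.0143  94.7147] w 0.034002428625512816 F [0.1854 0.1547 2.7834]
shift units now-axes [ 0.      0.0106 -0.0105]
turn units 0.0024421139395561418
```

View pics/grip_side.png

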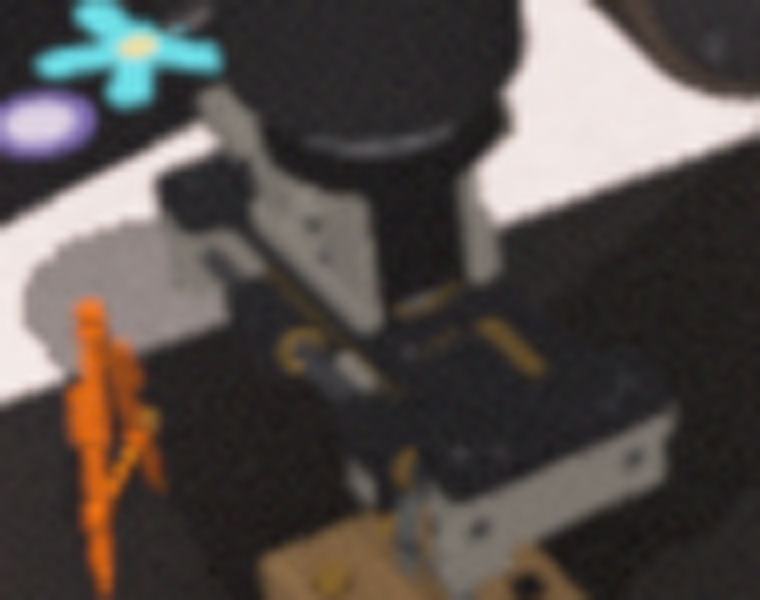

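Request:
apply_moves:
  plan:
    - [157,[0,0,-0.1],0]
    - [157,[0,0,-0.3],0]
    - [157,[0,0,-0.4],0]
    - [157,[0,0,-0.4],0]
    - [165,[0,0,-0.4],0]
    - [165,[0,0,-0.4],0]
    - [170,[0,0,-0.4],0]
    - [170,[0,0,-0.4],0]
    - [170,[0,0,-0.1],0]
    - [170,[0,0,0],0]

```text
time_s: 5.78
tcp_pos: [0.577, -0.1784, 0.2033]
eef_rot: [180.0, -0.0, 94.7]
contact_force: [-0.2, -0.6, -0.6]
gripper_width: 0.0294
```

```bash
python3 - <<'E'
from h import *
go([.540,.149,.20],62)
snap("lift",(145,90,95,75),(250,60,100,75))
E
```

```text
t 5.775 tcp [ 0.577  -0.1784  0.2033] [179.9721  -0.0127  94.6994] w 0.029443655913822045 F [-0.224  -0.6095 -0.6316]
shift units now-axes [ 6.586  -0.2012  0.0672]
turn units 5.449902186733699
```

View pics/lift_side.png

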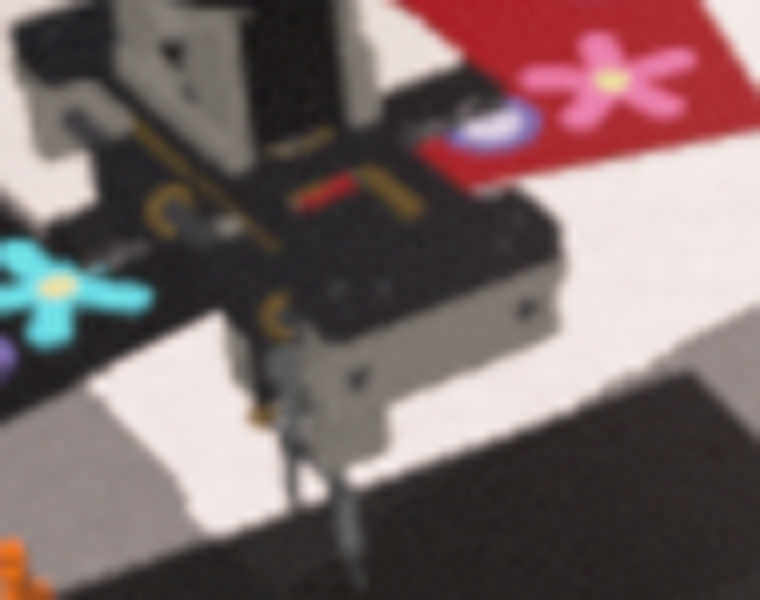

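View pics/lift_top.png

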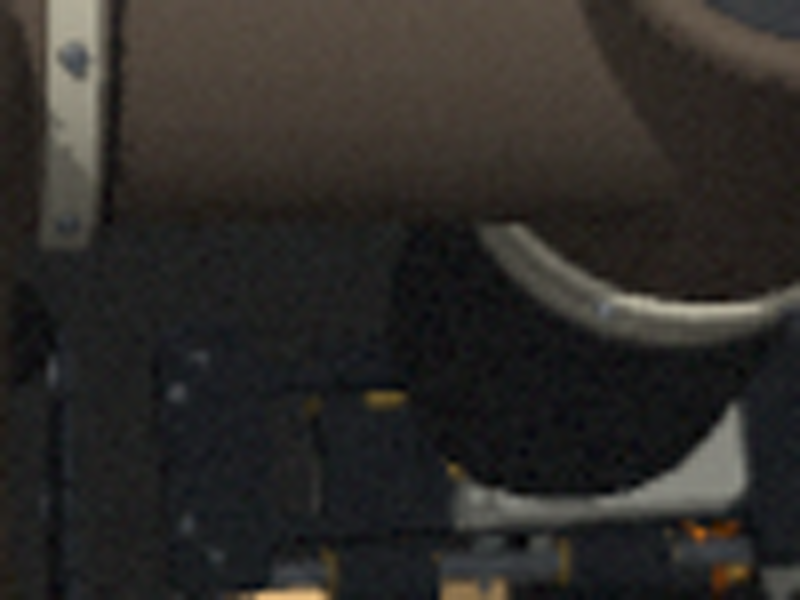

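Top view is blocked by the gripper; in the side view the dividers hang between the fingers, clear of the block (tip a at crop (360,588)). I'll refine the crosses from the first images before moving over.

```bash
python3 - <<'E'
from h import *
out={}
for n,pts in(("side",[un((378,254),225,245,9),un((383,318),225,245,9)]),("top",[un((344,319),145,120,8),un((294,294),145,120,8)])):
    g=cv2.imread(f"pics/{n}0.png").astype(float).mean(2)
    for i,p in enumerate(pts):
        c=p.copy()
        for _ in range(15):
            yy,xx=np.mgrid[0:g.shape[0],0:g.shape[1]]
            m=(abs(xx-c[0])<3.2)&(abs(yy-c[1])<3.2)
            far=(np.hypot(xx-c[0],yy-c[1])<9)&(np.hypot(xx-c[0],yy-c[1])>4)
            w=np.clip(np.median(g[far])-g-5,0,None)*np.exp(-((xx-c[0])**2+(yy-c[1])**2)/(2*1.8**2))*m
            c=np.array([(w*xx).sum(),(w*yy).sum()])/w.sum()
        X=plane(n,c,.005); out[n,i]=X; print(n,i+1,p,c,X[:2])
for i in(0,1): print(i+1,(out["side",i]+out["top",i])/2)
for n in("side","top"):
    d=out[n,1]-out[n,0]; print(n,np.linalg.norm(d),np.degrees(np.arctan2(-d[0],d[1])))
for nm,a,b in(("bottle",0,0),):
    print([plane("top",p,z)[:2] for p,z in(((234,192),.08),((240,96),.05),((237,152),.016))])
E
```

```text
side 1 [266.5556 272.7778] [266.4901 272.7758] [0.5354 0.1398]
side 2 [267.1111 279.8889] [267.1469 279.8366] [0.5454 0.1582]
top 1 [187.5625 159.4375] [187.6455 159.4267] [0.5353 0.1388]
top 2 [181.3125 156.3125] [181.4243 156.2568] [0.5445 0.1576]
1 [0.5353 0.1393 0.005 ]
2 [0.5449 0.1579 0.005 ]
side 0.020913746813055613 -28.548275093732048
top 0.020887166443075846 -26.127386948253086
[array([ 0.4301, -0.002 ]), array([ 0.7185, -0.0125]), array([ 0.5584, -0.0068])]
```

Request:
apply_moves:
  plan:
    - [170,[0.3,0,0],0]
    - [170,[0.5,0,0],0]
    - [170,[0.6,0,0],0]
    - [170,[0.6,-0.02,0],0]
    - [170,[0.6,-0.03,0],0]
    - [170,[0.6,-0.03,0],0]
    - [170,[0.6,-0.03,0],0]
    - [170,[0.6,-0.03,0],0]
    - [170,[0.6,-0.03,0],0]
    - [170,[0.6,-0.02,0],0]
    - [170,[0.6,0,0],0]
    - [170,[0.37,0,0],0]

```text
time_s: 7.38
tcp_pos: [0.5401, 0.1498, 0.2026]
eef_rot: [-180.0, 0.0, 94.8]
contact_force: [-0.5, -0.8, -0.9]
gripper_width: 0.0293
```

Request:
apply_moves:
  plan:
    - [180,[0,0,0],0.5]
    - [180,[0,0,0],0.75]
    - [185,[0,0,0],0.75]
    - [185,[0,0,0.2],0.75]
    - [190,[0,0,0.4],0.75]
    - [190,[0,0,0.4],0.75]
    - [193,[0,0,0.4],0.75]
    - [193,[0,0,0.3],0.33]
    - [193,[0,0,0],0]
    - [193,[0,0,0],0]

```text
time_s: 8.62
tcp_pos: [0.5411, 0.1484, 0.1186]
eef_rot: [180.0, -0.0, 62.8]
contact_force: [-0.3, 0.1, -0.5]
gripper_width: 0.0213
```

```bash
python3 - <<'E'
from h import *
go([.5401,.1486,.065],62.7)
snap("over",(225,200,95,75),(145,110,95,75))
E
```

```text
t 8.625 tcp [0.5411 0.1484 0.1186] [179.9702  -0.0241  62.7994] w 0.021261116041677634 F [-0.3248  0.1161 -0.5236]
shift units now-axes [-0.0053 -0.0207  1.0725]
turn units 0.016571032818868996
```

View pics/over_side.png

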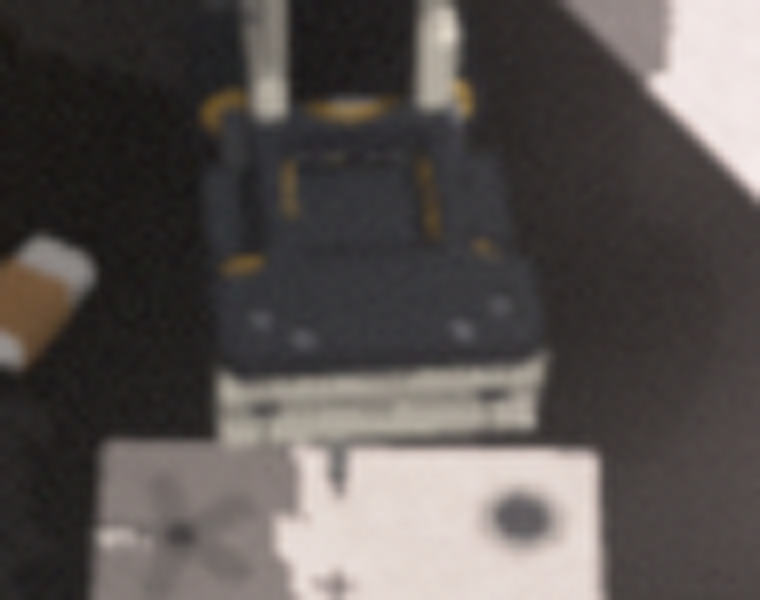

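View pics/over_top.png

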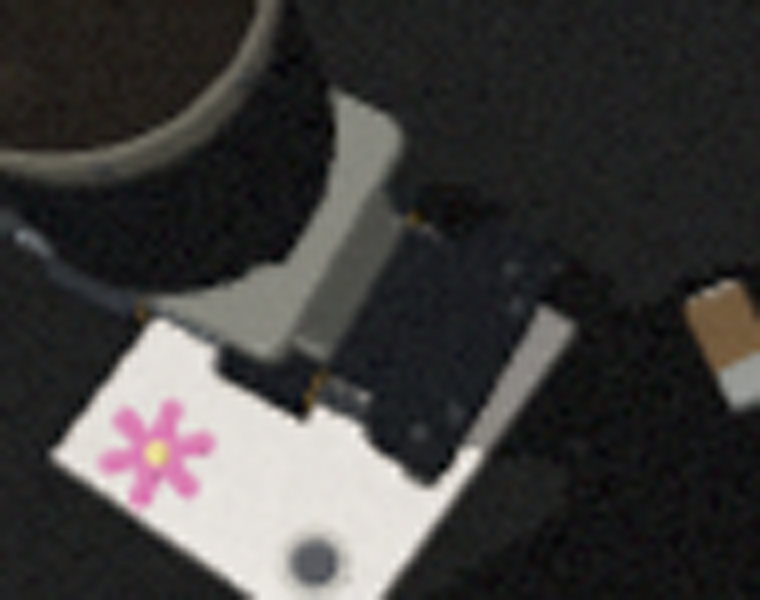

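Side view: the near finger hides most of the tool, and only the near point shows, at crop (337,492). I'll turn the tool a quarter turn over the card so the side camera sees both points and I can measure them in the tool frame.

Request:
apply_moves:
  plan:
    - [193,[0,0,0],-0.5]
    - [193,[0,0,0],-1]
    - [193,[0,0,0],-1]
    - [193,[0,0,0],-1]
    - [193,[0,0,0],-1]
    - [193,[0,0,0],-1]
    - [193,[0,0,0],-1]
    - [193,[0,0,0],-1]
    - [193,[0,0,0],-1]
    - [193,[0,0,0],-0.5]
    - [193,[0,0,0],0]
    - [193,[0,0,0],0]

```text
time_s: 10.22
tcp_pos: [0.5409, 0.1483, 0.1184]
eef_rot: [180.0, -0.0, 116.7]
contact_force: [-0.6, 0.6, -1.1]
gripper_width: 0.0217
```

```bash
python3 - <<'E'
from h import *
go([.5401,.1486,.065],62.7); print(get_state()["joints"])
snap("turn",(225,190,95,75),None)
E
```

```text
t 10.225 tcp [0.5409 0.1483 0.1184] [179.96    -0.0055 116.6653] w 0.021661672844726792 F [-0.6167  0.6404 -1.1166]
shift units now-axes [ 0.013  -0.0116  1.0689]
turn units 8.994223288470904
[ 35.3274  15.3398 -22.2012   0.0007 -52.4187 -98.6625]
```

View pics/turn_side.png

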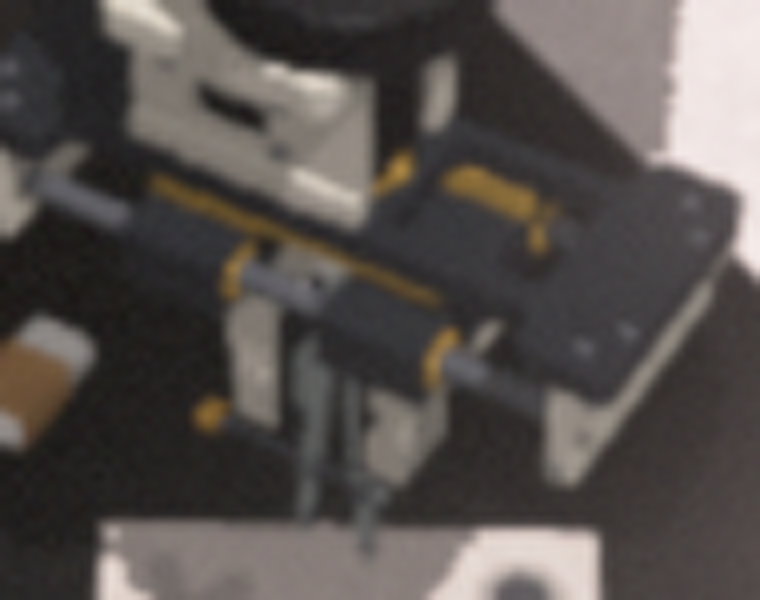

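```bash
python3 - <<'E'
from h import *
def pred(tcp,yaw,x0,y0,w=.0209,down=.0695):
    y=np.radians(yaw-90); d=np.array([-np.sin(y),np.cos(y),0])
    c=np.array(tcp)+[0,0,.0188-down]
    for s,n in((1,"a"),(-1,"b")):
        p=proj("side",c+s*d*w/2); print(n,p,(p-[x0,y0]+.5)*8-.5)
pred([.5409,.1483,.1184],116.67,225,190)
pred([.5411,.1484,.1186],62.8,225,200)
f=viewer.capture("side")["frame"]; cv2.imwrite("pics/turn_full.png",f)
c=f[230:275,245:285].astype(float)
c=np.clip((c-20)*2.2,0,255).astype(np.uint8)
cv2.imwrite("pics/turn_zoom.png",cv2.resize(c,None,fx=13,fy=13,interpolation=cv2.INTER_CUBIC))
E
```

```text
a [270.8011 260.5787] [369.9085 568.1295]
b [262.8558 256.8836] [306.3464 538.5687]
a [267.2162 262.2883] [341.2293 501.8062]
b [266.3198 255.2229] [334.0582 445.2832]
```

View pics/turn_zoom.png

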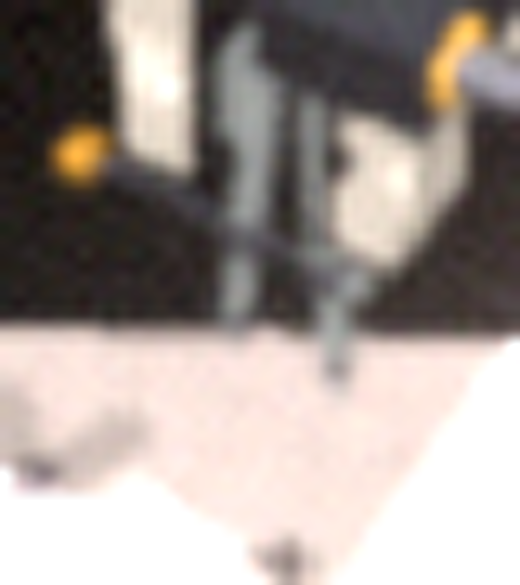

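```bash
python3 - <<'E'
from h import *
f=cv2.imread("pics/turn_full.png")
hsv=cv2.cvtColor(f,cv2.COLOR_BGR2HSV); m=cv2.inRange(hsv,(12,110,70),(30,255,255))
n,l,st,ce=cv2.connectedComponentsWithStats(m)
print([(st[i],ce[i]) for i in range(1,n) if 235<ce[i][0]<265 and 225<ce[i][1]<255])
y=np.radians(116.67-90); d=np.array([-np.sin(y),np.cos(y),0])
o=np.array([.5409,.1483,.1184+.0188])
for dz in(-.036,-.037,-.038): print(proj("side",o-d*.0415+[0,0,dz]))
print("px per mm z",proj("side",o+[0,0,.001])-proj("side",o),"y",proj("side",o+d*.001)-proj("side",o),"x",proj("side",o+np.array([d[1],-d[0],0])*.001)-proj("side",o))
E
```

```text
[(array([249, 240,   4,   4,  13], dtype=int32), array([250.6154, 241.3846]))]
[251.1455 241.6248]
[251.149 241.925]
[251.1525 242.2248]
px per mm z [ 0.0063 -0.3141] y [0.3967 0.1769] x [-0.2339  0.2897]
```

Request:
apply_moves:
  plan:
    - [193,[0,0,0],0.5]
    - [193,[0,0,0],1]
    - [193,[0,0,0],1]
    - [193,[0,0,0],1]
    - [193,[0,0,0],1]
    - [193,[0,0,0],1]
    - [193,[0,0,0],1]
    - [193,[0,0,0],1]
    - [193,[0,0,0],1]
    - [193,[0,0,0],0.52]
    - [193,[0,-0.02,0],0]
    - [193,[0,0,0.3],0]

```text
time_s: 11.82
tcp_pos: [0.5406, 0.1491, 0.1036]
eef_rot: [179.9, -0.1, 62.7]
contact_force: [0.9, 0.4, -1.1]
gripper_width: 0.0213
```

Request:
apply_moves:
  plan:
    - [193,[0,0,0.3],0]
    - [193,[0,0,0.25],0]
    - [193,[0,0,0.15],0]
    - [193,[0,0,0],0]
    - [193,[0,0,0],0]

```text
time_s: 12.45
tcp_pos: [0.5401, 0.1488, 0.0683]
eef_rot: [180.0, -0.0, 62.6]
contact_force: [0.4, -0.3, -0.6]
gripper_width: 0.0213
```

```bash
python3 - <<'E'
from h import *
go([.5401,.1486,.0587],62.7)
f=viewer.capture("side")["frame"]; cv2.imwrite("pics/low_full.png",f)
cv2.imwrite("pics/low_side.png",cv2.resize(f[240:295,235:300],None,fx=12,fy=10.9,interpolation=cv2.INTER_CUBIC) if 0 else cv2.resize(f[245:293,235:300],None,fx=12,fy=12,interpolation=cv2.INTER_CUBIC))
E
```

```text
t 12.45 tcp [0.5401 0.1488 0.0683] [179.9799  -0.021   62.6153] w 0.021260037453450245 F [ 0.3584 -0.2925 -0.6063]
shift units now-axes [-0.0035  0.0007  0.1928]
turn units -0.014116062557178566
```

View pics/low_side.png

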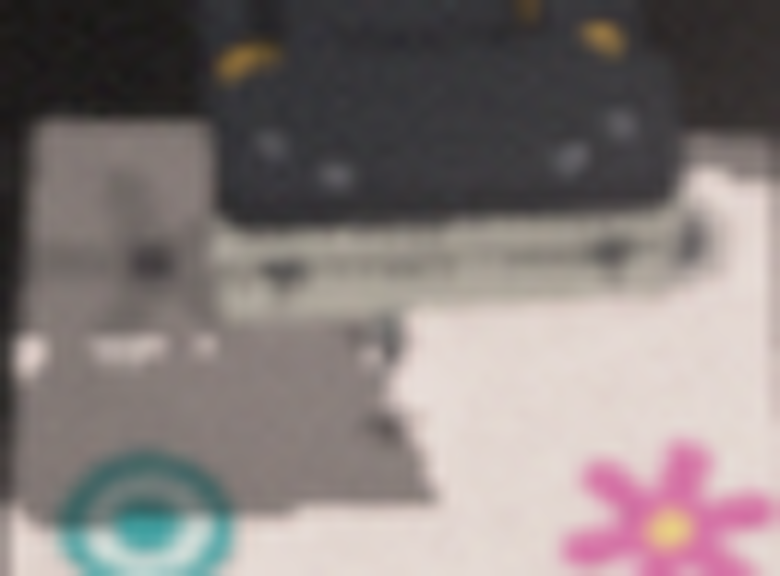

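Tip a shows at zoom (388,360) under the finger, directly above cross 2 at (385,420), about 14 mm up. I'll go down 8 mm and look again.

Request:
apply_moves:
  plan:
    - [193,[0,0,0.06],0]
    - [193,[0,0,0.06],0]
    - [193,[0,0,0.04],0]
    - [193,[0,0,0],0]
    - [193,[0,0,0],0]

```text
time_s: 13.12
tcp_pos: [0.5399, 0.1487, 0.0601]
eef_rot: [180.0, -0.0, 62.6]
contact_force: [0.1, -0.7, -0.5]
gripper_width: 0.0216
```

```bash
python3 - <<'E'
from h import *
go([.5401,.1486,.0587],62.7)
y=np.radians(62.6-90); d=np.array([-np.sin(y),np.cos(y),0])
s=get_state()
for dz in(.0188,.0203): print("pred tipA/B px",[proj("side",s["tcp_pos"]+[0,0,dz-.0695]+k*d*.01045) for k in(1,-1)])
fs=[viewer.capture("side")["frame"].astype(float) for _ in range(4)]
f=np.mean(fs,0); cv2.imwrite("pics/low2_full.png",f)
c=np.clip((f[262:292,250:285]-30)*1.1,0,255).astype(np.uint8)
cv2.imwrite("pics/low2.png",cv2.resize(c,None,fx=20,fy=20,interpolation=cv2.INTER_CUBIC))
ff=np.mean([viewer.capture("top")["frame"].astype(float) for _ in range(2)],0)
cv2.imwrite("pics/low2t.png",cv2.resize(ff[115:190,145:235].astype(np.uint8),None,fx=8,fy=8,interpolation=cv2.INTER_CUBIC))
E
```

```text
t 13.125 tcp [0.5399 0.1487 0.0601] [179.9978  -0.0013  62.609 ] w 0.021647235859589883 F [ 0.0586 -0.671  -0.5167]
shift units now-axes [0.0009 0.0043 0.0276]
turn units -0.015170092629427737
pred tipA/B px [array([267.3557, 278.4633]), array([266.5183, 271.4197])]
pred tipA/B px [array([267.3646, 278.0587]), array([266.5264, 271.0145])][ WARN:0@6.627] global loadsave.cpp:1063 imwrite_ Unsupported depth image for selected encoder is fallbacked to CV_8U.
```

View pics/low2.png

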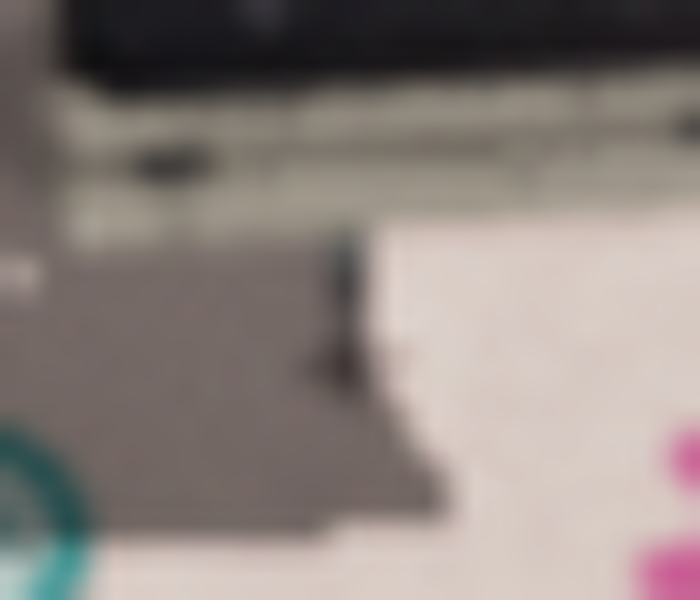

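View pics/low2t.png

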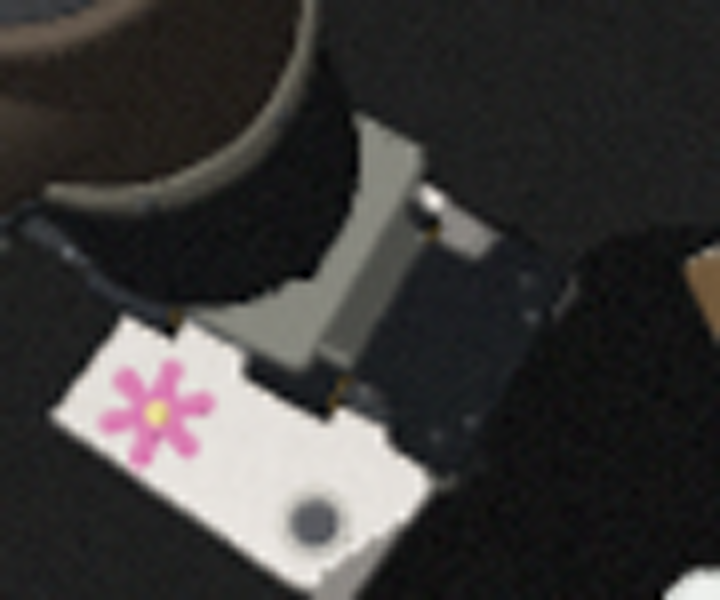

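Tip a's leg is at zoom column ~346, and cross 2's centre is at about (350,363). So they agree to about 0.3 px (0.7 mm), with the tip about 5 mm up. I'll make a last small trim: 0.6 mm sideways and 1.8 mm down.

Request:
apply_moves:
  plan:
    - [193,[0,-0.012,0.016],0]
    - [193,[0,0,0.02],0]
    - [193,[0,0,0],0]
    - [193,[0,0,0],0]
    - [193,[0,0,0],0]
    - [193,[0,0,0],0]

```text
time_s: 14.18
tcp_pos: [0.5393, 0.1489, 0.0583]
eef_rot: [180.0, -0.0, 62.6]
contact_force: [0.0, 0.3, -0.6]
gripper_width: 0.0211
```

```bash
python3 - <<'E'
from h import *
go([.5401,.1486,.0587],62.7)
f=np.mean([viewer.capture("side")["frame"].astype(float) for _ in range(4)],0)
c=np.clip((f[262:292,250:285]-30)*1.1,0,255).astype(np.uint8)
cv2.imwrite("pics/low3.png",cv2.resize(c,None,fx=20,fy=20,interpolation=cv2.INTER_CUBIC))
s=get_state();print(s["gripper_width"],s["contact_force"],s["tcp_pos"],s["time_s"])
E
```

```text
t 14.175 tcp [0.5393 0.1489 0.0583] [179.9979  -0.0039  62.6037] w 0.02110015149966893 F [ 0.0007  0.2975 -0.5503]
shift units now-axes [ 0.0017  0.0165 -0.0079]
turn units -0.016041915063813878
0.021489030114935456 [ 0.8423  0.0738 -0.6629] [0.5393 0.1489 0.0583] 14.375
```

View pics/low3.png

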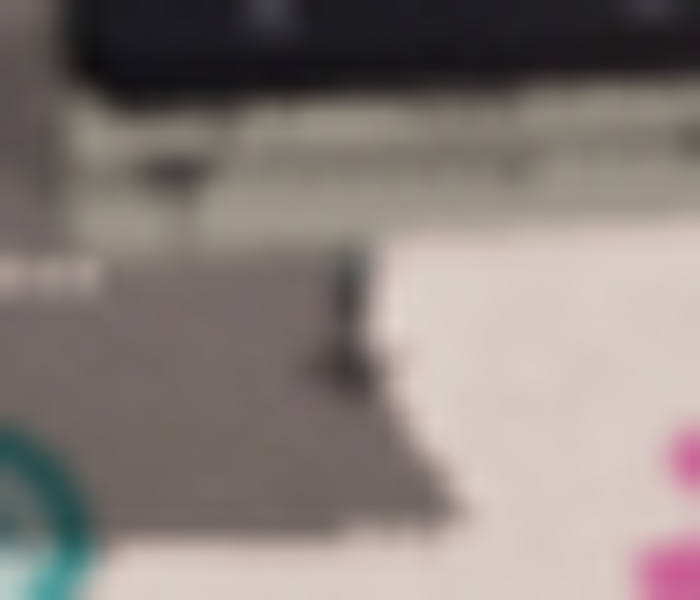

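Tip a's leg (zoom column ~350) now runs straight down into the centre of cross 2 (~350,365). The wrist force still shows only the tool's weight, so nothing is touching the card. Handing in.

```bash
python3 - <<'E'
from plant import close_job,get_state
print(close_job()); s=get_state(); print(s["time_s"],s["contact_force"],s["gripper_width"],s["tcp_pos"])
E
```

```text
the job is handed in; nothing more can be done
None
the job is handed in; nothing more can be done
```

I took the steel dividers out of the smaller, light block and lifted them clear of it. I squeezed them to a finger opening of about 21.3 mm, brought them over the crosses and handed the job in at 14.4 s with them still held there. `close_job` gives no verdict, so I don't know the result.

**Crosses:** The two cameras put them 20.9 mm apart and agreed on their positions to about 1 mm.

**Last checks:**
- **Point a:** in the side view it stood over the centre of its cross to within about 0.3 px (under 1 mm).
- **Height:** arm position and pictures together put the points about 2.5 to 4.5 mm above the card. The wrist force showed only the tool's weight, so there was no sign of contact.
- **Finger opening:** readings wandered between 21.1 and 21.65 mm, which is about 0.5 mm at each point.

**What I could not see or what disagreed:**
- **Point b:** it was hidden from both cameras at the end. Its place rests on the earlier quarter-turn view, the finger opening and the arm's position.
- **Side camera:** it showed the tool about 0.3 to 0.5 px (around 1 mm) off where the arm said it was. I split the difference with a 0.6 mm sideways trim.
- **Point heights:** in the quarter-turn picture the points looked 4 to 6 mm higher than the arm said, and the nut about 1.7 mm higher. I put most of the points' difference down to the thin needle ends fading out in the image.

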